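# Snap the peg gauge onto its tether bracket

### The arm

A 6-joint arm with a two-finger parallel gripper is mounted at the origin on the work surface. World frame = base frame: x ahead of the robot, y to its left, z up, the work surface at z = 0. Lengths are in mm, angles in degrees, forces in N, time in s.
With the tool pointing down it reaches from about 350 to 850 mm from the base axis. Payload 8.1 kg.
Tool frame: the origin (TCP) lies on the front face of the gripper's body, between the roots of the fingers; the fingertips stand r.finger_overhang ahead of it and the grasp point (between the pads) lies 54 mm ahead of it (r.finger_overhang is the distance from the TCP to the fingertips, in mm); y points along the fingers, z is the direction in which the jaws open and shut, and the axes are right-handed (so a half turn about y gives the same grasp; the last joint's range is limited). The gripper opens to 85 mm and grips with 20 to 120 N. Pads are 22 mm wide; open, the fingers measure 114 mm over their backs; the gripper's body (76 mm by 85 mm) begins 54 mm behind the grasp point. The pads swing forward as they close: fully open they stand 13 mm farther back than shut.
Start: joints at [67.414, 7.471, 85.268, -0, 87.261, -4.893], TCP at [182.328, 571.631, 303.892] pointing down, gripper open.
Joint ranges: [-169.43, 169.43], [-51.17, 129.36], [1.28, 143.12], [-76.62, 256.62], [0, 156.53], [-152.29, 152.29]. Speed limits (degrees/s): [136.94, 136.94, 159.86, 180, 180, 180].

### API

Orientations are given as [roll, pitch, yaw] about the fixed x, y, z axes, in that order (R = Rz(yaw) Ry(pitch) Rx(roll)).
In Python, from bench import r gives the robot as it stands. The module is installed in compiled form; this text tells all that it offers.
- The arm moves only by the tool arm_command, never from a script. Its argument "increments" is a list of rows, each a list of 6 numbers: the shift along the tool's x, y, z in m, then the turn, a rotation vector about the tool's x, y, z in rad. In form: [[tx, ty, tz, wx, wy, wz], ...]. A call has exactly 10 rows; each row is the pose to reach, as a shift and turn from the pose commanded when the call began, along the tool's axes at that moment; what a row does not reach only later rows make up. A row lasts 1/8 s, in which the tool goes at most 62.5 mm and 10.7 degrees, less where a joint would pass 70% of its speed; a pose out of reach is approached as far as the arm can. A call with a gripper value outside its range is refused whole. "jaw" is the gripper's target within -1 to 1 (shut at 1, half-way at 0, fully open at -1), set as the call begins (left out, the last holds). The fingers move at their own pace and stop on an object; "force" is the grip in N (left out, the last holds). Time passes only in rows, so rows that repeat a pose let the fingers close, or fill a call up. It gives the time, the measured TCP pose, the force and the opening at its end, in the units of the state.
- r.sense(): the state, without advancing time (a new reading comes with each control period).
- r.snapshot(name): name is "side" or "top" or "wrist"; returns the picture (400x640x3 uint8, red, green, blue); there is no depth.
- r.camera_model(name): a dict with "intrinsics" (3x3 intrinsics, pixels), "cam_to_world" (4x4, takes a point from camera to world coordinates). Camera axes: x right, y down, z forward; pixel columns grow to the right and rows downward; lengths in mm; the calibration is good to about 2 mm. A picture is of the moment at which its call begins: read the wrist's pose just before it. camera_model takes no time and is no camera call; for the wrist camera it gives the pose at the moment of the call.
- r.hand_in(): hands the job in, once; it reports no verdict.
Trained networks look in the newest picture that a camera, given by its name, has taken for a name from the list of things; names that differ only in an ending like _2 or _b are one class to them, and where a whole thing is asked for, a point or a joint stands for the part that bears it (a point fixed in the world has none). Each returns a list of dicts, best first, with "conf" (0 to 1); they miss things now and then, are a little off and sometimes report something else, mostly with a low value. They report only what shows in the picture. A call takes as long as a camera call.
- r.trace(camera, target): "mask" (400x640 bool, what is visible of it) and "position" ([column, row] in pixels, amid what is visible of it).
- r.spot_point(camera, target): "position" ([column, row] in pixels: a listed point, or the origin of a listed thing).
The state is a dict: "time": time; "joint_pos": joint angles; "qd": joint speeds; "joint_efforts": joint torques, N m; "tool_pos": TCP position; "tcp_rot": TCP orientation; "ft_force": force on the tool from outside, world axes, zero at the start; "wrist_torque": the same for the moment, N m; "finger_gap": finger opening in mm.
Only numpy, scipy, OpenCV 4.12 (cv2) and the standard library are available. Lean on these libraries where they do the work, as an engineer would, in place of code of your own. Each camera call takes 0.05 s, during which the arm holds its last target.

### The job

Lift the orange peg gauge out of its cedar cleat and clip its snap hook onto the bar of the steel bracket loop: press the sprung gate against the bar until the bar passes and the gate springs shut behind it. Then let go, so that the gauge hangs still from the bar, clear of the bench. Come in at a slant under the magnifier without bumping it, and leave the peg winder, the file and the button tray where they are.

Things in the scene. Friction and masses are not known exactly. Their poses are not given: they have to be found in the camera images.
- gauge: Orange plastic peg gauge, 177 mm long, 140 g, in one piece with a snap hook. Origin: middle of the lower edge of the hook's loop. x runs along it from the comb-shaped gauge blade (x -115 to -55 mm) to the hook's nose (outer end x +62), z up (spine and grip tab on top, gate below), y across. At the start it stands on edge in the cleat's slot. Centre of mass near x -37, z +32
- gauge_grip (a point): Centre of the black grip tab on top of the hook's loop (44 mm along x, 16 mm thick along y, 36 mm high): x 0, z +78 in the gauge's frame, same axes. The place to grip, from above, fingers closing across y. 18 mm below its centre lies the loop's top bar. Held here the fingertips stay clear of the bracket's bar
- gauge_loop (a point): Centre of the opening of the hook's loop, x 0, z +30 in the gauge's frame, same axes. The loop is a frame of 10 mm bars, x -55 to +62, z 0 to 60, open inside from x -45 to +40, z 10 to 50, with a 45 degree V seat towards the nose (apex x +55, z +30). Its lower side has the mouth, x -12 to +40, closed by the gate; from x +40 to +50 is the fixed nose
- gate (a joint): Steel gate of the hook, 51 mm long, 7 mm thick, hinged at x -18, z +5 in the gauge's frame, free end at x +33. Reads 0 shut; grows (rad, to 1.0) as it is pushed into the loop. A spring shuts it; 2 to 5 N at the free end opens it, to 0.5 to 0.7 rad as the bar passes. It cannot swing outward
- cleat: Fixed cedar cleat, 100 x 38 mm, 28 mm high, origin under its middle, x along its slot. Slot 14 mm wide, floor 8 mm above the bench, open at the ends and above
- eye (a point): Middle of the bracket's bar: rigid, level, 8 mm thick, along y between two 12 mm posts 68 mm either side, 200 mm above the bench. z is up, x level, away from the robot. Clip the gauge on with its nose to +x, blade to -x, the nose raised 20 to 50 degrees (25 to 35 is best), so the hand leans back to the -x side; on release the blade swings down and the gauge hangs from its nose
- bracket: Fixed steel bracket loop with a blue foot 80 x 170 x 10 mm; origin on the bench straight below point eye, same axes
- magnifier: Fixed white desk magnifier on a jointed arm. Origin on the bench below the centre of its level lens ring (100 mm over all, 329 to 341 mm above the bench). The ring overhangs the bracket's bar, its near rim some 20 mm on the -x (robot) side of it, so a gripper cannot come straight down; its arm and foot stand beyond, on the +x side
- winder: Chrome peg winder, 125 mm long, lying on the bench, 26 mm high, origin under its middle. Leave alone
- file: Steel tapering file with dark wooden handle, 175 mm long, lying on the bench, 24 mm high, origin under its middle. Leave alone
- tray: Grey plastic tray 90 x 70 mm, 20 mm high, with four black tuner buttons, origin under its middle. Leave alone
- gauge_mouth (a point): Best point of the gate to press on the bar, near its free end: x +29, z +5 in the gauge's frame, same axes; +24 to +34 will do. Move the gauge along its own -z onto the bar. The gate slips past when the bar's centre has come to z about +30 to +38; it can go in to z +46, where it meets the loop's top bar

How it is judged:
By the outcome, as a careful person would: the job done as asked, in the order asked, and still so for the second after the job is handed in, with the robot touching nothing.
It also fails if it takes over 51 s, if anything falls off the work surface, if the arm or the gripper's body presses on something with over 40 N, if the wrist force passes 120 N, or if a joint passes its speed limit or range.

## Working session

There is one attempt and no reset: what is moved stays moved. The work goes in short steps, Python scripts to look and compute and a tool call to move; the robot and the scene stay as the last step left them, time stands still between calls to the robot, and variables do not carry over. Pictures are saved under pics/ and viewed, and the job is handed in when it is done.

Besides the shell and the picture viewer there is one more tool, called after "Call:" by a JSON object that holds its "method" and its "body". arm_command: Moves the arm, as the interface text tells. Its arguments: {"type":"object","properties":{"increments":{"type":"array","items":{"type":"array","items":{"type":"number"}}},"jaw":{"type":"number"},"force":{"type":"number"}},"required":["increments"]}

```bash
mkdir -p pics; python3 - <<'E'
from bench import r
import cv2
s=r.sense()
for k,v in s.items(): print(k,v)
print(r.finger_overhang)
for n in ("side","top","wrist"):
    im=r.snapshot(n); cv2.imwrite(f"pics/{n}0.png",im[:,:,::-1])
    m=r.camera_model(n); print(n,m["intrinsics"],m["cam_to_world"])
print(r.sense()["time"])
E
```

```text
time 0.0
joint_pos [ 6.74140120e+01  7.51682146e+00  8.53287744e+01 -1.34385609e-03
  8.72624554e+01 -4.89454005e+00]
qd [ 0.01661887 -0.08647241  0.06752259  0.04351385 -0.02015637  0.05173231]
joint_efforts [ 1.99149408e-04 -5.69406581e+01 -5.00542653e+01 -1.61607145e-04
  1.49237568e-02 -2.85123626e-06]
tool_pos [182.17364769 571.23729785 302.83129118]
tcp_rot [-9.01077718e+01  7.88183871e-03 -1.76913899e+01]
ft_force [-0.31805731  0.70648344 -0.08360171]
wrist_torque [-0.05219049 -0.01818721 -0.01865183]
finger_gap 85.50586740993636
72.6
side [[401.20330228   0.         320.24504252]
 [  0.         401.20330228 200.05333494]
 [  0.           0.           1.        ]] [[-9.78334625e-01 -1.32870704e-01  1.58766296e-01  4.42265338e+02]
 [-2.06872979e-01  6.57262734e-01 -7.24713232e-01  6.69746690e+02]
 [-8.05801230e-03 -7.41856505e-01 -6.70510249e-01  7.44105379e+02]
 [ 0.00000000e+00  0.00000000e+00  0.00000000e+00  1.00000000e+00]]
top [[400.22839163   0.         318.20749011]
 [  0.         400.22839163 208.27924247]
 [  0.           0.           1.        ]] [[ 6.33059014e-02 -9.73602934e-01  2.19293614e-01  3.87953470e+02]
 [-9.97987795e-01 -6.09729139e-02  1.73972649e-02  1.94544224e+01]
 [-3.56705754e-03 -2.19953700e-01 -9.75503791e-01  9.83574969e+02]
 [ 0.00000000e+00  0.00000000e+00  0.00000000e+00  1.00000000e+00]]
wrist [[305.3257952    0.         318.13376826]
 [  0.         305.3257952  197.23899576]
 [  0.           0.           1.        ]] [[ 3.04151812e-01  9.11779572e-01  2.75952327e-01  1.11571532e+02]
 [ 9.52619782e-01 -2.90292594e-01 -9.08061748e-02  5.94009298e+02]
 [-2.68829833e-03  2.90496508e-01 -9.56872276e-01  3.73358227e+02]
 [ 0.00000000e+00  0.00000000e+00  0.00000000e+00  1.00000000e+00]]
0.15
```

View pics/side0.png

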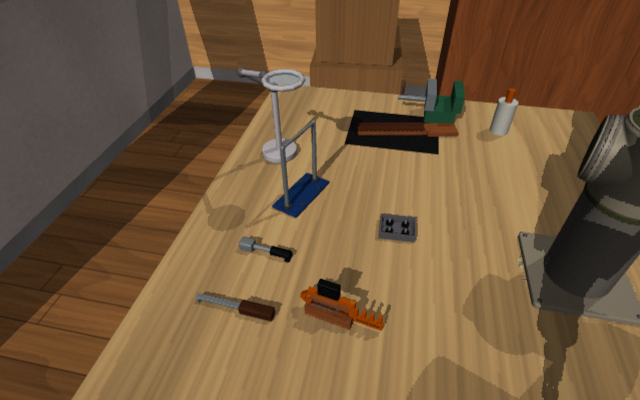

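View pics/top0.png

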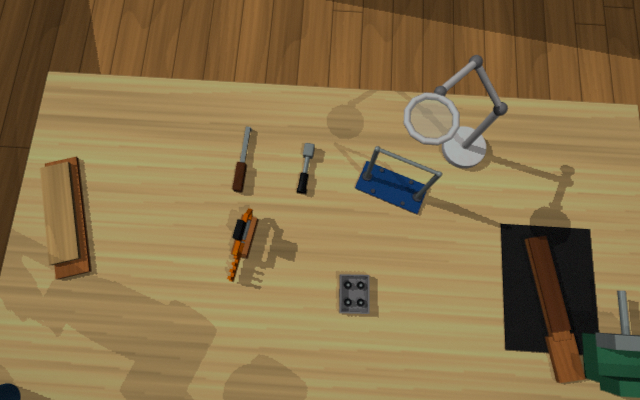

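View pics/wrist0.png

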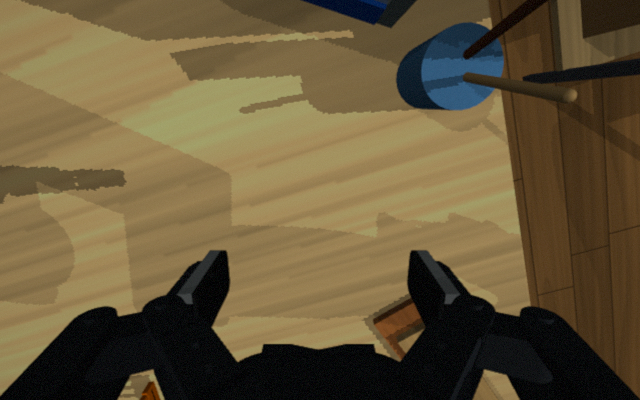

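The side view shows the gauge at about (340,308), the grip tab at (329,288), and the bar running (285,147)–(313,123). The lens ring is at (283,80). In the top view the gauge is at (241,243), the bar runs (377,150)–(440,175), and the ring is at (431,118). Next I'll triangulate.

```bash
cat > h.py <<'E'
import numpy as np
from bench import r
from scipy.spatial.transform import Rotation as R
def ray(c,p,m=None):
    m=m or r.camera_model(c); K=m["intrinsics"];T=m["cam_to_world"]
    d=T[:3,:3]@np.linalg.solve(K,[p[0],p[1],1.]); return T[:3,3],d/np.linalg.norm(d)
def plane(c,p,z):
    o,d=ray(c,p); return o+d*(z-o[2])/d[2]
def tri(obs):
    A=0;b=0
    for c,p in obs:
        o,d=ray(c,p);M=np.eye(3)-np.outer(d,d);A=A+M;b=b+M@o
    x=np.linalg.solve(A,b)
    return x,[np.linalg.norm((np.eye(3)-np.outer(d,d))@(x-o)) for o,d in (ray(c,p) for c,p in obs)]
def proj(c,X):
    m=r.camera_model(c);T=np.linalg.inv(m["cam_to_world"]);q=m["intrinsics"]@(T[:3,:3]@X+T[:3,3]);return q[:2]/q[2]
E
python3 - <<'E'
from h import *
import json
out={}
for t in ["gauge","gauge_grip","gauge_loop","gauge_mouth","cleat","eye","bracket","magnifier","winder","file","tray"]:
    for c in ("side","top"):
        l=r.spot_point(c,t)
        out[t,c]=[(np.round(q["position"],1).tolist(),round(q["conf"],2)) for q in l[:2]]
    try:
        x,e=tri([(c,out[t,c][0][0]) for c in ("side","top")]); print(t,np.round(x,1),np.round(e,1))
    except Exception as ex: print(t,ex)
    print("   ",out[t,"side"],out[t,"top"])
print(r.sense()["time"])
E
```

```text
gauge [524.7 208.    8.6] [3. 3.]
    [([328.8, 310.0], 0.56), ([236.7, 309.5], 0.54)] [([246.5, 237.9], 0.84)]
gauge_grip [528.3 211.2  85.8] [0.8 0.8]
    [([328.0, 289.4], 0.73)] [([239.3, 230.2], 0.92)]
gauge_loop [528.3 212.   46.1] [5.5 5.5]
    [([325.6, 300.7], 0.58)] [([242.1, 235.0], 0.57), ([303.4, 165.9], 0.26)]
gauge_mouth [561.6 201.5   4.3] [1.3 1.3]
    [([314.3, 306.0], 0.8)] [([251.1, 221.9], 0.67)]
cleat list index out of range
    [([327.4, 315.3], 0.74)] []
eye [ 671.6 -145.1  205.2] [3.8 3.8]
    [([297.9, 132.0], 0.85)] [([408.6, 163.7], 0.92)]
bracket [ 677.9 -154.2   -4.3] [1.6 1.6]
    [([301.7, 194.0], 0.96)] [([394.5, 186.4], 0.96), ([409.0, 161.8], 0.68)]
magnifier list index out of range
    [] [([238.9, 159.4], 0.42), ([238.7, 231.4], 0.41)]
winder [717.   72.9  -1.7] [0. 0.]
    [([263.0, 251.2], 0.69)] [([307.0, 166.9], 0.81)]
file [716.6 245.1   7.3] [0.1 0.1]
    [([237.3, 309.7], 0.56)] [([240.0, 162.0], 0.7)]
tray [401.4 -56.7  -2.9] [5.4 5.4]
    [([399.5, 232.8], 0.83)] [([351.9, 292.6], 0.69), ([242.0, 235.5], 0.69)]
1.25
```

```bash
python3 - <<'E'
import cv2,numpy as np
s=cv2.imread("pics/side0.png");t=cv2.imread("pics/top0.png")
def cr(im,x0,y0,w,h,f): return cv2.resize(im[y0:y0+h,x0:x0+w],None,fx=f,fy=f,interpolation=cv2.INTER_CUBIC)
cv2.imwrite("pics/z_sb.png",cr(s,230,60,110,160,3.75))
cv2.imwrite("pics/z_tb.png",cr(t,340,50,180,170,3.5))
cv2.imwrite("pics/z_g.png",np.vstack([cr(s,290,270,110,70,5),cr(t,210,200,110,90,5)][:1]))
cv2.imwrite("pics/z_tg.png",cr(t,210,200,90,90,6))
E
```

```text
(no output)
```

View pics/z_sb.png

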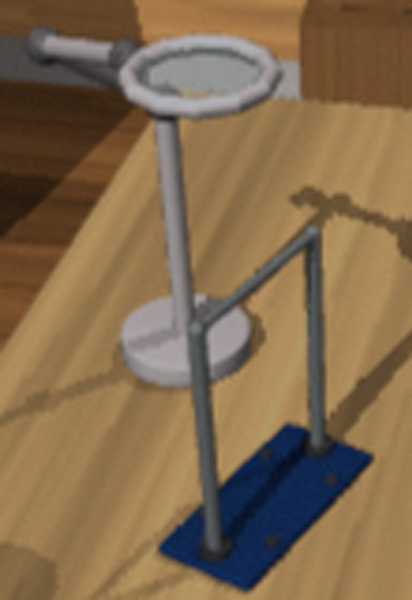

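View pics/z_tb.png

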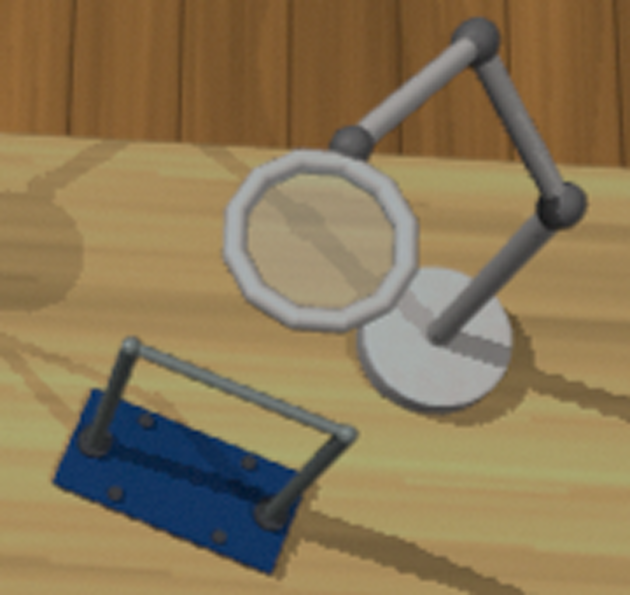

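View pics/z_g.png

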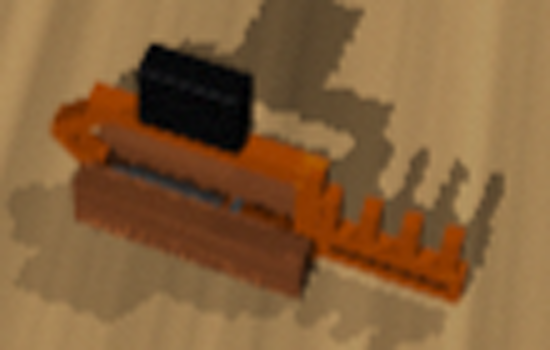

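View pics/z_tg.png

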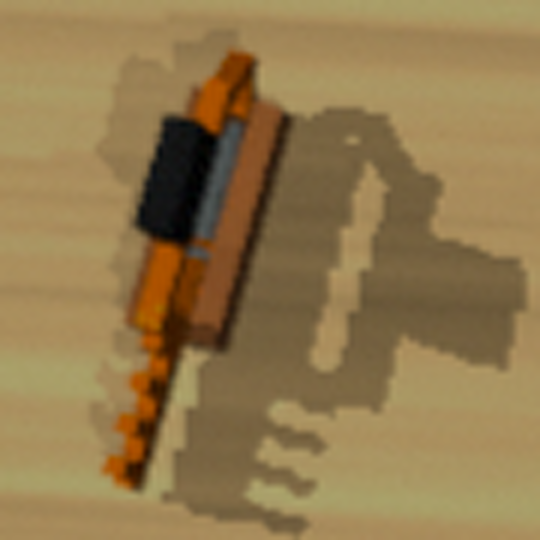

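```bash
python3 - <<'E'
from h import *
S=lambda x,y:("side",(230+(x+.5)/3.75-.5,60+(y+.5)/3.75-.5)); T=lambda x,y:("top",(340+(x+.5)/3.5-.5,50+(y+.5)/3.5-.5))
a,ea=tri([S(199,326),T(131,345)]);b,eb=tri([S(313,232),T(345,433)]);c,ec=tri([S(200,75),T(321,240)])
print(a,ea,b,eb,"L",np.linalg.norm(a-b),"mid",(a+b)/2); d=a-b;print("bar yaw y-dir",np.degrees(np.arctan2(d[1],d[0]))-90)
print("ring",c,ec)
# bar ends on z=200 planes
for cc,P in (("top",[T(131,345),T(345,433)]),("side",[S(199,326),S(313,232)])):
    A,B=[plane(*p,200) for p in P];print(cc,A,B,(A+B)/2,np.linalg.norm(A-B),np.degrees(np.arctan2(*(A-B)[1::-1]))-90)
ring=plane(*T(321,240),335);print(ring, plane(*S(200,75),335))
G=lambda x,y:("top",(210+(x+.5)/6-.5,200+(y+.5)/6-.5))
for z,p,q in ((104,(165,118),(138,228)),(28,(290,115),(222,345)),(104,(212,130),(185,243))):
    A=plane(*G(*p),z);B=plane(*G(*q),z);print("gauge",A,B,np.degrees(np.arctan2(*(A-B)[1::-1])))
Q=lambda x,y:("side",(290+(x+.5)/5-.5,270+(y+.5)/5-.5))
for z,p,q in ((104,(150,45),(252,78)),(104,(141,72),(243,103)),(28,(78,168),(312,243))):
    A=plane(*Q(*p),z);B=plane(*Q(*q),z);print("gauge s",A,B,np.linalg.norm(A-B),np.degrees(np.arctan2(*(A-B)[1::-1])))
A=tri([Q(465,270),G(125,470)]);print(A)
E
```

```text
[696.47257982 -79.8472756  204.76803591] [np.float64(0.8831882880963464), np.float64(0.8831882880966202)] [ 651.04587278 -205.96799523  203.04168762] [np.float64(0.40630324844271726), np.float64(0.40630324844273674)] L 134.06342494892564 mid [ 673.7592263  -142.90763542  203.90486176]
bar yaw y-dir -19.808225482196832
ring [ 707.15605757 -156.15202184  335.07669959] [np.float64(0.005668370629529993), np.float64(0.005668370629562787)]
top [699.31620941 -80.44904754 200.        ] [ 652.50136665 -206.86924875  200.        ] [ 675.90878803 -143.65914814  200.        ] 134.8098541588829 -20.320166012629784
side [697.73919213 -86.0723721  200.        ] [ 651.78256396 -210.69929073  200.        ] [ 674.76087805 -148.38583142  200.        ] 132.83026958967204 -20.241635372517166
[ 707.18751353 -156.17259744  335.        ] [ 707.21239871 -156.31127435  335.        ]
gauge [549.17212915 214.96479987 104.        ] [507.31772403 220.46616913 104.        ] -7.488067219622275
gauge [567.51413204 181.33457551  28.        ] [473.08803398 199.33451825  28.        ] -10.79250643767855
gauge [545.73216181 196.9633127  104.        ] [502.85160192 202.5220567  104.        ] -7.386244088705548
gauge s [547.67056439 202.30045667 104.        ] [505.93579657 209.64521233 104.        ] 42.37612866298721 -9.981078966392438
gauge s [548.41685878 215.51047843 104.        ] [507.32472167 221.67359915 104.        ] 41.55174832178619 -8.529811273735001
gauge s [576.42554045 213.95145223  28.        ] [476.23802878 228.99948085  28.        ] 101.31130569245083 -8.541896425894896
(array([418.49250152, 231.49768222,  33.09656863]), [np.float64(3.2560500529847616), np.float64(3.256050052984734)])
```

```bash
cat > p.py <<'E'
import json,os
from h import *
F="cmd.json"
def load():
    if os.path.exists(F):
        d=json.load(open(F)); return np.array(d["p"]),R.from_quat(d["q"])
    return np.array([182.328,571.631,303.892]),R.from_euler("xyz",[-90,0,-17.693],degrees=True)
def inc(p,Rt):
    p0,R0=load(); t=R0.inv().apply(np.array(p)-p0)/1000; w=(R0.inv()*Rt).as_rotvec(); return np.r_[t,w]
def commit(row):
    p0,R0=load(); p=p0+R0.apply(np.array(row[:3])*1000); q=R0*R.from_rotvec(row[3:])
    json.dump({"p":p.tolist(),"q":q.as_quat().tolist()},open(F,"w")); return p,q.as_euler("xyz",degrees=True)
def gaugeR(yaw,pitch=0): # tool rotation: tool x=gauge x, y=-gauge z, z=gauge y; pitch=nose up
    return R.from_euler("z",yaw,degrees=True)*R.from_euler("y",-pitch,degrees=True)*R.from_euler("x",-90,degrees=True)
def rows(wps,ns):  # wps list of (p,R) ; ns rows each, linear interpolation
    prev=np.zeros(6);out=[]
    for (p,q),n in zip(wps,ns):
        t=inc(p,q)
        for i in range(1,n+1): out.append(prev+(t-prev)*i/n)
        prev=t
    return out
def show(rs):
    print("["+",".join("["+",".join(f"{v:.4f}".rstrip('0').rstrip('.') if abs(v)>5e-5 else "0" for v in q)+"]" for q in rs)+"]")
E
python3 -c "
from p import *
show(rows([((527.5,210,250),gaugeR(-9))],[9]))"
```

```text
[[0.0488,0.006,-0.0266,0,-0.0169,0],[0.0975,0.012,-0.0532,0,-0.0337,0],[0.1463,0.018,-0.0799,0,-0.0506,0],[0.195,0.024,-0.1065,0,-0.0674,0],[0.2438,0.0299,-0.1331,0,-0.0843,0],[0.2925,0.0359,-0.1597,0,-0.1011,0],[0.3413,0.0419,-0.1864,0,-0.118,0],[0.39,0.0479,-0.213,0,-0.1349,0],[0.4388,0.0539,-0.2396,0,-0.1517,0]]
```

Call:
{"method": "arm_command", "body": {"increments": [[0.045,0.006,-0.025,0,-0.017,0],[0.095,0.012,-0.052,0,-0.034,0],[0.145,0.018,-0.079,0,-0.051,0],[0.195,0.024,-0.106,0,-0.067,0],[0.244,0.03,-0.133,0,-0.084,0],[0.292,0.036,-0.16,0,-0.101,0],[0.341,0.042,-0.186,0,-0.118,0],[0.39,0.048,-0.213,0,-0.135,0],[0.4388,0.0539,-0.2396,0,-0.1517,0],[0.4388,0.0539,-0.2396,0,-0.1517,0]], "jaw": -1, "force": 60}}

```text
time: 2.5
tool_pos: [529.5, 206.8, 249.3]
tcp_rot: [-90.1, 0.0, -9.3]
ft_force: [-0.3, 0.8, 0.4]
finger_gap: 85.1
```

```bash
python3 - <<'E'
from p import *
import cv2
print(commit([0.4388,0.0539,-0.2396,0,-0.1517,0]))
im=r.snapshot("wrist");cv2.imwrite("pics/w1.png",im[:,:,::-1])
s=r.sense();print(s["tool_pos"],s["tcp_rot"])
m=r.camera_model("wrist")
for t in ["gauge_grip","gauge_loop","gauge","gauge_mouth","cleat"]:
    l=r.spot_point("wrist",t)
    z={"gauge_grip":86,"gauge_loop":38,"gauge":8,"gauge_mouth":13,"cleat":0}[t]
    for q in l[:2]: print(t,np.round(q["position"],1),round(q["conf"],2),np.round(plane("wrist",q["position"],z),1))
print("expected tab corners")
for dx in(-22,22):
  for dy in (-8,8):
    print(dx,dy,proj("wrist",np.array([527.5,210,104])+R.from_euler("z",-9,degrees=True).apply([dx,dy,0])))
E
```

```text
(array([527.55372001, 210.00577654, 249.992     ]), array([-90.        ,   0.        ,  -9.00123025]))
[528.31014088 208.48545854 249.56923552] [-9.00149609e+01  4.52328535e-02 -9.19376105e+00]
gauge_grip [322.2 198.8] 0.9 [526.2 212.9  86. ]
gauge [321.9 178. ] 0.94 [527.1 214.5   8. ]
cleat [322.2 172.6] 0.89 [523.2 215.9   0. ]
expected tab corners
-22 -8 [306.01433196 180.40902423]
-22 8 [327.96234559 180.44460956]
22 -8 [306.59099487 235.93704401]
22 8 [327.3466186  235.97258569]
```

View pics/w1.png

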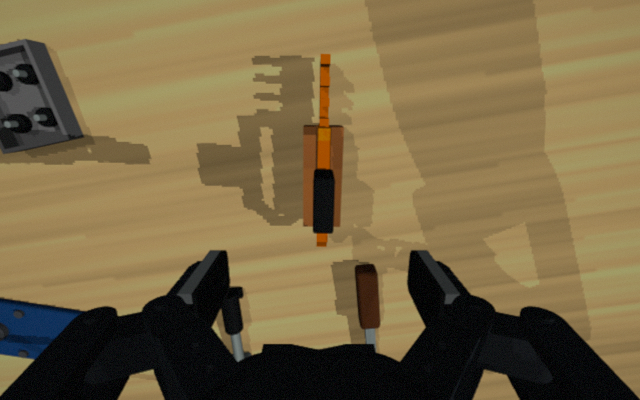

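```bash
python3 - <<'E'
import cv2
im=cv2.imread("pics/w1.png")[150:255,285:365]
im=cv2.convertScaleAbs(im,alpha=2.2,beta=10)
cv2.imwrite("pics/w1z.png",cv2.resize(im,None,fx=5.5,fy=5.5,interpolation=cv2.INTER_CUBIC))
E
```

```text
(no output)
```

View pics/w1z.png

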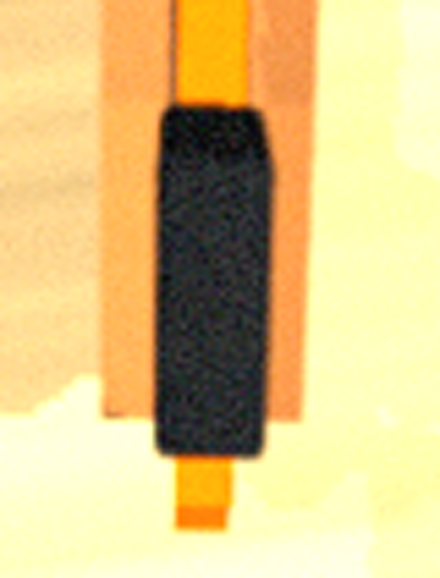

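```bash
cat > tab.py <<'E'
from p import *
import cv2
from scipy.optimize import least_squares
def snap(name,camera="wrist"):
    m=r.camera_model(camera); s=r.sense(); im=r.snapshot(camera); cv2.imwrite(f"pics/{name}.png",im[:,:,::-1]); return m,s,im
E
python3 - <<'E'
from tab import *
m,s,im=snap("w2"); print(s["time"],s["tool_pos"],s["tcp_rot"],s["qd"])
import pickle;pickle.dump(m,open("w2.pkl","wb"))
for z,n in ((86,"gauge_grip"),(8,"gauge"),(0,"cleat")):
    l=r.spot_point("wrist",n)
    for q in l[:1]:
        o,d=ray("wrist",q["position"],m); print(n,np.round(q["position"],1),np.round(o+d*(z-o[2])/d[2],1))
print(r.sense()["tool_pos"])
c=cv2.convertScaleAbs(im[150:255,285:365,::-1],alpha=2.2,beta=10)
cv2.imwrite("pics/w2z.png",cv2.resize(c,None,fx=5.5,fy=5.5,interpolation=cv2.INTER_CUBIC))
E
```

```text
2.8 [526.90260878 211.14562233 250.25094079] [-8.99808531e+01 -8.45116353e-03 -8.90297020e+00] [ 0.11613658 -0.07073927 -0.07721935 -0.10614017 -0.08150624 -0.03006205]
gauge_grip [317.6 205.4] [530.7 209.9  86. ]
gauge [317.5 179.9] [528.4 210.    8. ]
cleat [319.  174.6] [524.8 212.1   0. ]
[527.18401176 210.73039797 250.21842122]
```

View pics/w2z.png

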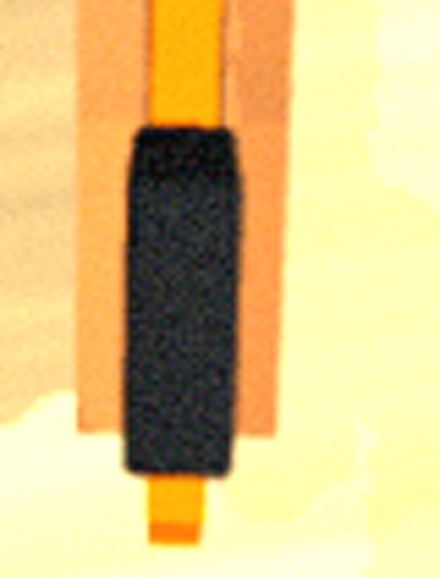

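```bash
python3 - <<'E'
from tab import *
import pickle;m=pickle.load(open("w2.pkl","rb"));Ti=np.linalg.inv(m["cam_to_world"]);K=m["intrinsics"]
def pr(X):
    q=K@(Ti[:3,:3]@X+Ti[:3,3]);return q[:2]/q[2]
px=lambda a,b:np.array([285+(a+.5)/5.5-.5,150+(b+.5)/5.5-.5])
obs=[((22,-8,96),px(124,473)),((22,8,96),px(234,473))]
up=[((-22,-8,96),px(127,185)),((-22,8,96),px(243,185))]
def res(v):
    Rz=R.from_euler("z",v[2],degrees=True);e=[]
    W=lambda g:np.array([v[0],v[1],8])+Rz.apply(g)
    for g,p in obs:e+=list(pr(W(g))-p)
    for g,p in up:
        d=pr(W(g))-p; e+=[d[0],0.3*d[1]]
    return e
f=least_squares(res,[527,210,-9]);print("tab",f.x,np.round(f.fun,2))
# cleat top edges z=28
def W(p,z):
    o,d=ray("wrist",p,m);return o+d*(z-o[2])/d[2]
A,B,C,D=[W(px(*q),28) for q in ((78,0),(297,0),(78,435),(277,435))]
for X,Y in((A,C),(B,D)): print("cleat edge",X,Y,np.degrees(np.arctan2(*(Y-X)[1::-1])))
print("cleat centre line",(A+B)/2,(C+D)/2,np.linalg.norm(D-C))
E
```

```text
tab [527.5289792  210.52040362  -9.95976918] [-0.35  0.12  0.4   0.48 -0.45 -0.92  0.4  -0.8 ]
cleat edge [491.44822121 197.72367204  28.        ] [571.80829329 183.59200902  28.        ] -9.973731073064382
cleat edge [497.34419936 235.33080859  28.        ] [577.5911382 220.5420501  28.       ] -10.441913967380108
cleat centre line [494.39621029 216.52724032  28.        ] [574.69971575 202.06702956  28.        ] 37.39982394466059
```

```bash
python3 -c "
from p import *
show(rows([((527.5,210.5,142),gaugeR(-10))],[8]))"
```

```text
[[0,0.0135,0.0001,0,0.0022,0],[0,0.027,0.0001,0,0.0044,0],[0,0.0405,0.0002,0,0.0065,0],[-0.0001,0.054,0.0002,0,0.0087,0],[-0.0001,0.0675,0.0003,0,0.0109,0],[-0.0001,0.081,0.0004,0,0.0131,0],[-0.0001,0.0945,0.0004,0,0.0153,0],[-0.0001,0.108,0.0005,0,0.0174,0]]
```

Call:
{"method": "arm_command", "body": {"increments": [[0,0.0135,0,0,0.0022,0],[0,0.027,0,0,0.0044,0],[0,0.0405,0,0,0.0065,0],[0,0.055,0,0,0.0087,0],[0,0.07,0,0,0.0109,0],[0,0.084,0,0,0.0131,0],[0,0.096,0.0005,0,0.0153,0],[0,0.105,0.0005,0,0.0174,0],[0,0.108,0.0005,0,0.0174,0],[0,0.108,0.0005,0,0.0174,0]], "jaw": -1}}

```text
time: 4.25
tool_pos: [527.7, 210.5, 142.1]
tcp_rot: [-90.0, -0.0, -10.0]
ft_force: [-0.6, 0.4, 0.7]
finger_gap: 85.3
```

Call:
{"method": "arm_command", "body": {"increments": [[0,0,0,0,0,0],[0,0,0,0,0,0],[0,0,0,0,0,0],[0,0,0,0,0,0],[0,0,0,0,0,0],[0,0,0,0,0,0],[0,0,0,0,0,0],[0,0,0,0,0,0],[0,0,0,0,0,0],[0,0,0,0,0,0]], "jaw": 1, "force": 70}}

```text
time: 5.5
tool_pos: [527.9, 210.6, 142.3]
tcp_rot: [-90.0, -0.0, -10.0]
ft_force: [1.2, 0.6, 4.7]
finger_gap: 15.4
```

```bash
python3 - <<'E'
from tab import *
print(commit([0,0.108,0.0005,0,0.0174,0]))
m,s,im=snap("w3"); print(s["time"],s["tool_pos"],s["tcp_rot"],s["ft_force"],s["finger_gap"])
snap("s3","side")
E
```

```text
(array([527.63194784, 210.49961903, 141.992     ]), array([-9.00000000e+01, -1.27222187e-14, -9.99817681e+00]))
5.5 [527.93021817 210.55951364 142.31444255] [-8.99815497e+01 -3.94985505e-02 -1.00015005e+01] [1.23835417 0.58962413 4.74662424] 15.351708214709074
```

View pics/w3.png

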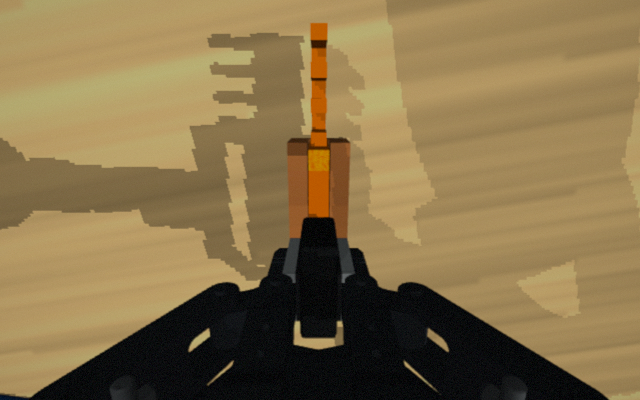

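View pics/s3.png

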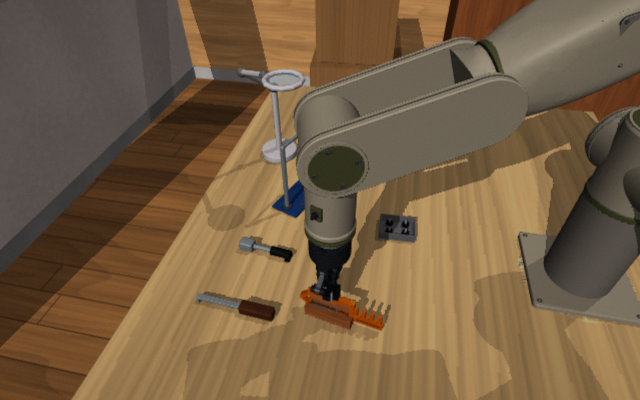

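```bash
cat > br.py <<'E'
from tab import *
EYE=np.array([675,-145.5,200.]);YAW=-20.2
GO=np.array([-0.4,134.3,0.0])  # gauge origin in tool frame
def tcp_for(gx,gz,pitch,off=(0,0,0),yaw=None,eye=None):
    """TCP pose so that bar centre lies at gauge (gx,gz); off = extra offset in bracket axes"""
    yaw=YAW if yaw is None else yaw; eye=EYE if eye is None else eye
    Rt=gaugeR(yaw,pitch)
    Rb=R.from_euler("z",YAW,degrees=True)
    # gauge (gx,0,gz) in tool: GO + (gx,-gz,0)
    return eye+Rb.apply(off)-Rt.apply(GO+np.array([gx,-gz,0])),Rt
E
python3 - <<'E'
from br import *
s=r.sense();m=r.camera_model("wrist")
Rt=R.from_euler("xyz",s["tcp_rot"],degrees=True)
Tt=np.eye(4);Tt[:3,:3]=Rt.as_matrix();Tt[:3,3]=s["tool_pos"]
X=np.linalg.inv(Tt)@m["cam_to_world"];print(np.round(X,3));np.save("X.npy",X)
K=m["intrinsics"]
Rb=R.from_euler("z",YAW,degrees=True)
for off in ((-90,0,0),(-120,0,0),(-60,0,0),(0,0,0)):
    p,q=tcp_for(29,-20,32,off);print(off,np.round(p,1))
    T=np.eye(4);T[:3,:3]=q.as_matrix();T[:3,3]=p;C=np.linalg.inv(T@X)
    for y in(-68,-50,50,68):
        h=C[:3,:3]@(EYE+Rb.apply([0,y,0]))+C[:3,3];h=K@h;print("  ",y,np.round(h[:2]/h[2]))
p,q=tcp_for(29,-20,32,(-90,0,0))
print("lift");show(rows([((527.6,210.5,272),gaugeR(-10))],[1]))
E
```

```text
[[ 0.0000e+00  9.5700e-01  2.9000e-01 -7.4183e+01]
 [ 1.0000e-03 -2.9000e-01  9.5700e-01 -7.0313e+01]
 [ 1.0000e+00  0.0000e+00 -1.0000e-03  7.8000e-02]
 [ 0.0000e+00  0.0000e+00  0.0000e+00  1.0000e+00]]
(-90, 0, 0) [491.  -77.8 315.7]
   -68 [252. 287.]
   -50 [270. 287.]
   50 [367. 287.]
   68 [385. 287.]
(-120, 0, 0) [462.9 -67.5 315.7]
   -68 [257. 299.]
   -50 [273. 299.]
   50 [364. 299.]
   68 [380. 299.]
(-60, 0, 0) [519.2 -88.2 315.7]
   -68 [247. 274.]
   -50 [266. 274.]
   50 [371. 274.]
   68 [390. 274.]
(0, 0, 0) [ 575.5 -108.9  315.7]
   -68 [234. 239.]
   -50 [256. 239.]
   50 [381. 239.]
   68 [403. 239.]
lift
[[0,-0.13,0,0,0,0]]
```

Call:
{"method": "arm_command", "body": {"increments": [[0,-0.006,0,0,0,0],[0,-0.018,0,0,0,0],[0,-0.033,0,0,0,0],[0,-0.05,0,0,0,0],[0,-0.068,0,0,0,0],[0,-0.086,0,0,0,0],[0,-0.103,0,0,0,0],[0,-0.117,0,0,0,0],[0,-0.127,0,0,0,0],[0,-0.13,0,0,0,0]]}}

```text
time: 6.85
tool_pos: [527.9, 210.6, 272.7]
tcp_rot: [-90.0, -0.0, -10.0]
ft_force: [-1.0, 0.8, -1.6]
finger_gap: 15.6
```

```bash
python3 - <<'E'
from br import *
print(commit([0,-.13,0,0,0,0]))
s=r.sense();print(s["time"],s["tool_pos"],s["ft_force"],s["finger_gap"])
show(rows([tcp_for(29,-20,32,(-90,0,0))],[9]))
E
```

```text
(array([527.63194784, 210.49961903, 271.992     ]), array([-9.00000000e+01, -1.27222187e-14, -9.99817681e+00]))
6.85 [527.8528037  210.58809207 272.71951042] [-1.03316467  0.83406648 -1.61489819] 15.612618534233903
[[0.0016,-0.0049,-0.0323,-0.0055,0.0193,-0.0619],[0.0031,-0.0097,-0.0645,-0.011,0.0385,-0.1238],[0.0047,-0.0146,-0.0968,-0.0166,0.0578,-0.1857],[0.0062,-0.0194,-0.129,-0.0221,0.0771,-0.2476],[0.0078,-0.0243,-0.1613,-0.0276,0.0963,-0.3095],[0.0093,-0.0291,-0.1935,-0.0331,0.1156,-0.3713],[0.0109,-0.034,-0.2258,-0.0387,0.1349,-0.4332],[0.0125,-0.0388,-0.258,-0.0442,0.1541,-0.4951],[0.014,-0.0437,-0.2903,-0.0497,0.1734,-0.557]]
```

Call:
{"method": "arm_command", "body": {"increments": [[0.0008,-0.003,-0.016,-0.0028,0.01,-0.031],[0.0024,-0.0075,-0.05,-0.0085,0.03,-0.096],[0.0043,-0.013,-0.088,-0.015,0.053,-0.17],[0.0062,-0.0194,-0.129,-0.022,0.077,-0.2476],[0.0082,-0.0255,-0.17,-0.029,0.101,-0.326],[0.01,-0.0315,-0.209,-0.036,0.125,-0.401],[0.0118,-0.037,-0.245,-0.042,0.146,-0.47],[0.0132,-0.041,-0.272,-0.0465,0.1625,-0.522],[0.014,-0.0437,-0.2903,-0.0497,0.1734,-0.557],[0.014,-0.0437,-0.2903,-0.0497,0.1734,-0.557]]}}

```text
time: 8.1
tool_pos: [490.3, -78.7, 315.0]
tcp_rot: [-90.0, -31.9, -20.3]
ft_force: [0.6, 0.4, -1.7]
finger_gap: 15.1
```

```bash
python3 - <<'E'
from br import *
print(commit([0.014,-0.0437,-0.2903,-0.0497,0.1734,-0.557]))
s=r.sense();print(s["time"],s["tool_pos"],s["tcp_rot"],s["joint_pos"],s["finger_gap"])
snap("t4","top");snap("s4","side");m,s,im=snap("w4");print(s["tool_pos"],s["tcp_rot"])
import pickle;pickle.dump((m,s),open("w4.pkl","wb"))
E
```

```text
(array([491.01836498, -77.82231137, 315.692     ]), array([-89.998701  , -31.99912073, -20.20047712]))
8.1 [490.27193209 -78.70699547 314.96436856] [-90.00556511 -31.94642356 -20.31726251] [-12.6455134  -34.94745149 124.54737755  -4.74480853  58.77238873
 -81.01524554] 15.134241509557228
[490.74301424 -77.64230653 315.11800319] [-89.98542799 -31.9090425  -20.23318955]
```

View pics/w4.png

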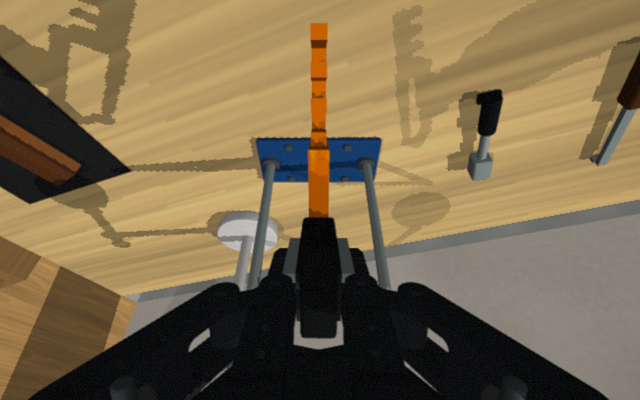

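View pics/s4.png

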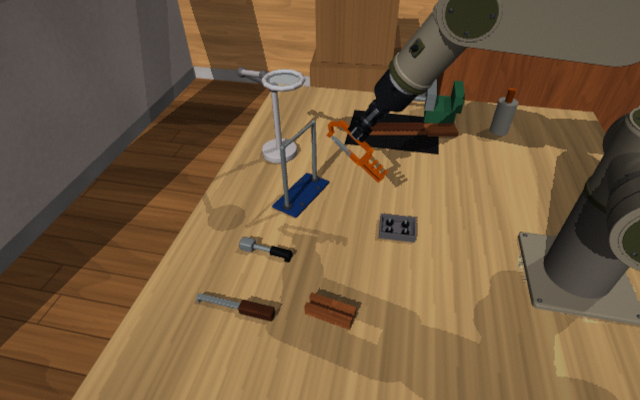

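View pics/t4.png

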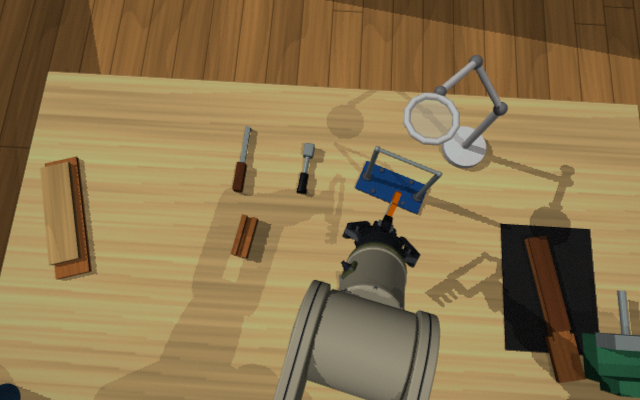

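```bash
python3 - <<'E'
import cv2
im=cv2.imread("pics/w4.png")[120:300,225:415]
im=cv2.convertScaleAbs(im,alpha=1.6,beta=10)
cv2.imwrite("pics/w4z.png",cv2.resize(im,None,fx=3.3,fy=3.3,interpolation=cv2.INTER_CUBIC))
im=cv2.imread("pics/s4.png")[60:220,260:420]
cv2.imwrite("pics/s4z.png",cv2.resize(im,None,fx=3.7,fy=3.7,interpolation=cv2.INTER_CUBIC))
E
```

```text
(no output)
```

View pics/w4z.png

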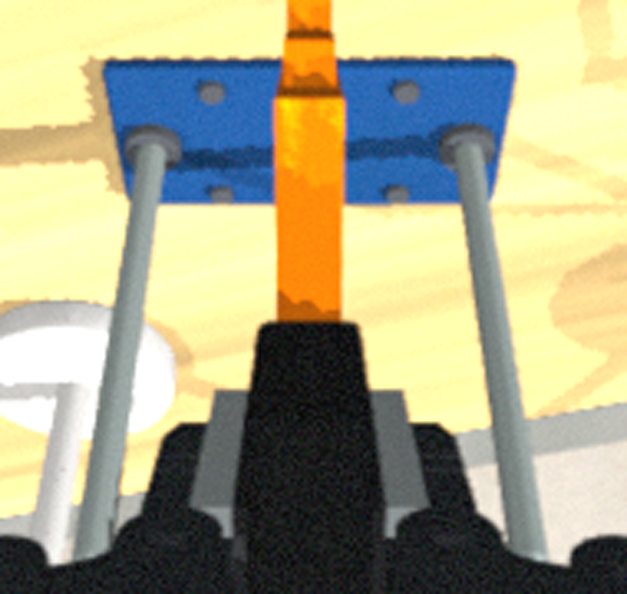

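View pics/s4z.png

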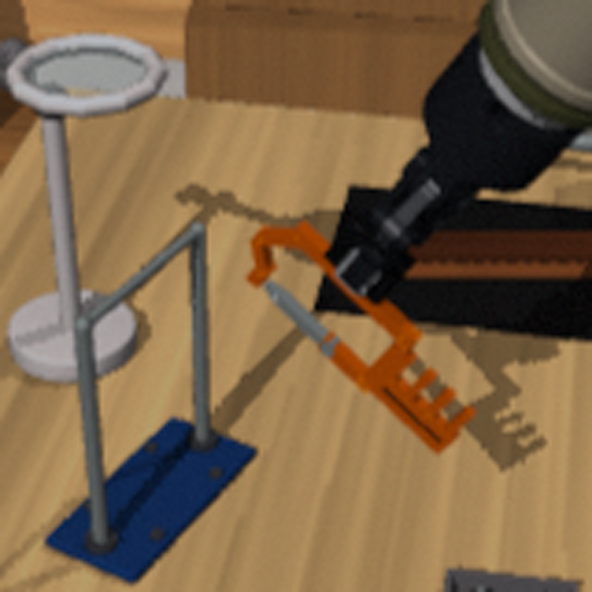

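```bash
python3 - <<'E'
from br import *
import pickle
m,s=pickle.load(open("w4.pkl","rb"));Ti=np.linalg.inv(m["cam_to_world"]);K=m["intrinsics"]
def pr(X):
    q=K@(Ti[:3,:3]@X+Ti[:3,3]);return q[:2]/q[2]
px=lambda a,b:np.array([225+(a+.5)/3.3-.5,120+(b+.5)/3.3-.5])
lines=[(-68,px(151,160),px(94,545)),(68,px(469,160),px(528,545))]
def res(v,full=False):
    Rb=R.from_euler("z",v[2],degrees=True);W=lambda g:np.array([v[0],v[1],0])+Rb.apply(g);e=[]
    for y,a,b in lines:
        n=np.array([-(b-a)[1],(b-a)[0]]);n/=np.linalg.norm(n)
        e+=[n@(pr(W([0,y,z]))-a) for z in (14,150)]
    for y,p in((-68,px(152,150)),(68,px(467,148))): e.append(pr(W([0,y,12]))[1]-p[1])
    for y,c in((-85,104),(85,516)):
        e.append(0.5*(pr(W([-40,y,5]))-px(c,62))[0]);e.append(.5*(pr(W([-40,y,5]))-px(c,62))[1])
    for y,c in((-85,131),(85,489)):
        d=pr(W([40,y,10]))-px(c,203);e+=list(.5*d)
    return e
f=least_squares(res,[675,-145,-20]);print(f.x,np.round(f.fun,2))
b=R.from_euler("z",f.x[2],degrees=True).inv().apply([f.x[0],f.x[1],0]);print("bracket-x",b, "assumed",R.from_euler("z",YAW,degrees=True).inv().apply(EYE))
# gauge nose and blade in side view vs prediction
q=R.from_euler("xyz",s["tcp_rot"],degrees=True);p=s["tool_pos"]
S=lambda a,b:np.array([260+(a+.5)/3.7-.5,60+(b+.5)/3.7-.5])
for n,g,o in(("bladetip low",(-115,0),S(440,450)),("gate free",(33,5),S(270,285)),("gate hinge",(-18,5),S(330,345)),("bar+y post top",None,S(86,322)),("bar-y",None,S(199,232))):
    if g: X=p+q.apply(GO+[g[0],-g[1],0]);print(n,proj("side",X),o)
for y in(68,-68):
    X=np.r_[f.x[:2],200]+R.from_euler("z",f.x[2],degrees=True).apply([0,y,0]);print("bar",y,proj("side",X),proj("top",X))
print("obs side",S(86,322),S(199,232),"top (377.4,148.6),(438.6,173.7)")
E
```

```text
[ 676.845458   -145.85733503  -19.94622837] [-0.25 -0.1   0.07  0.3  -0.65 -0.34 -0.29  0.31  0.26  0.1  -0.46  0.83
  0.63  0.68]
bracket-x [686.00115214  93.78995392   0.        ] assumed [683.72367832  96.52554951 200.        ]
bladetip low [377.59339794 183.00880358] [378.55405405 181.25675676]
gate free [333.12832631 138.18073246] [332.60810811 136.66216216]
gate hinge [348.88171526 153.30103788] [348.82432432 152.87837838]
bar 68 [281.28361211 147.43679881] [377.79899982 147.92690304]
bar -68 [312.31670569 121.61031574] [439.63962499 172.90661873]
obs side [282.87837838 146.66216216] [313.41891892 122.33783784] top (377.4,148.6),(438.6,173.7)
```

```bash
sed -i 's/^EYE=.*/EYE=np.array([676,-145.6,200.]);YAW=-20.0/' br.py; python3 - <<'E'
from br import *
show(rows([tcp_for(29,-20,32)],[8]))
E
```

```text
[[0.0096,0.006,0,0.0002,-0.0004,0],[0.0193,0.0121,0,0.0005,-0.0007,0],[0.0289,0.0181,0,0.0007,-0.0011,0],[0.0386,0.0241,-0.0001,0.0009,-0.0015,0],[0.0482,0.0301,-0.0001,0.0011,-0.0019,0],[0.0579,0.0362,-0.0001,0.0014,-0.0022,0],[0.0675,0.0422,-0.0001,0.0016,-0.0026,0],[0.0772,0.0482,-0.0001,0.0018,-0.003,0]]
```

Call:
{"method": "arm_command", "body": {"increments": [[0.006,0.0038,0,0.0002,-0.0004,0],[0.016,0.01,0,0.0005,-0.0007,0],[0.028,0.0175,0,0.0007,-0.0011,0],[0.04,0.025,0,0.0009,-0.0015,0],[0.051,0.0319,0,0.0011,-0.0019,0],[0.061,0.0381,0,0.0014,-0.0022,0],[0.069,0.0431,0,0.0016,-0.0026,0],[0.0745,0.0466,0,0.0018,-0.003,0],[0.0772,0.0482,0,0.0018,-0.003,0],[0.0772,0.0482,0,0.0018,-0.003,0]]}}

```text
time: 9.5
tool_pos: [576.5, -109.3, 315.7]
tcp_rot: [-90.0, -32.0, -20.0]
ft_force: [-0.4, -0.0, -1.8]
finger_gap: 15.0
```

```bash
python3 - <<'E'
from br import *
print(commit([0.0772,0.0482,0,0.0018,-0.003,0]))
s=r.sense();print(s["time"],s["tool_pos"],s["tcp_rot"],s["ft_force"],s["finger_gap"])
m2,s2,im2=snap("s5","side");m,s,im=snap("w5");print(s["tool_pos"],s["tcp_rot"])
import pickle;pickle.dump((m,s,s2),open("w5.pkl","wb"))
im=cv2.imread("pics/w5.png")[120:300,210:430]
im=cv2.convertScaleAbs(im,alpha=1.6,beta=10)
cv2.imwrite("pics/w5z.png",cv2.resize(im,None,fx=3.3,fy=3.3,interpolation=cv2.INTER_CUBIC))
im=cv2.imread("pics/s5.png")[60:200,250:390]
cv2.imwrite("pics/s5z.png",cv2.resize(im,None,fx=4.2,fy=4.2,interpolation=cv2.INTER_CUBIC))
E
```

```text
(array([ 576.43206522, -109.2480772 ,  315.7244523 ]), array([-90.00297206, -31.99911822, -19.99779323]))
9.5 [ 576.45460141 -109.27792507  315.70374823] [-89.99970885 -31.9916405  -20.00573229] [-0.3513593  -0.03866361 -1.7624429 ] 15.011380454366801
[ 576.315729   -109.23245767  315.69791658] [-90.00448853 -31.99039358 -20.00071909]
```

View pics/w5z.png

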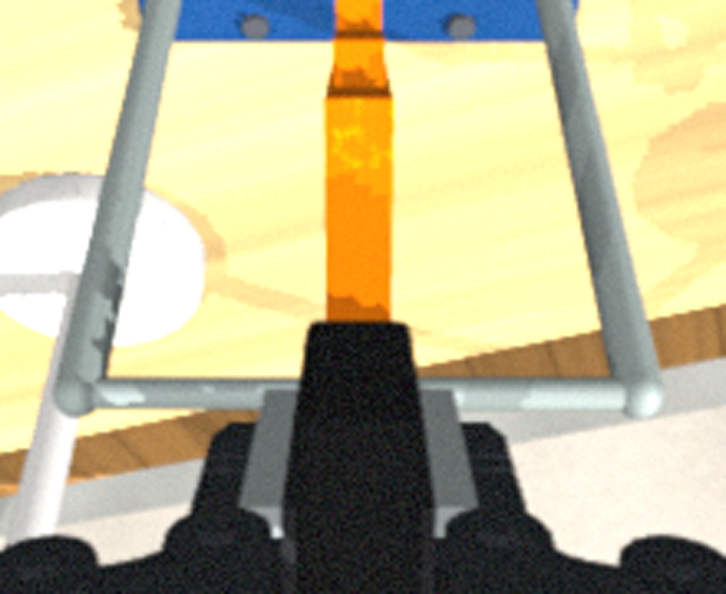

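View pics/s5z.png

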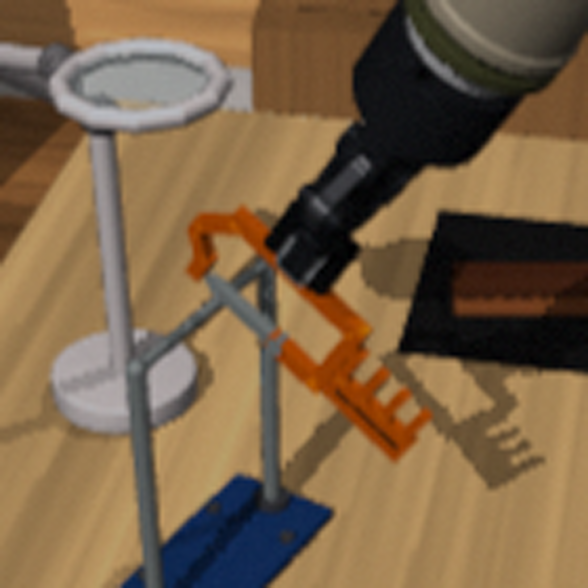

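```bash
python3 - <<'E'
from br import *
import pickle
m,s,s2=pickle.load(open("w5.pkl","rb"));K=m["intrinsics"]
T=np.eye(4);T[:3,:3]=R.from_euler("xyz",s["tcp_rot"],degrees=True).as_matrix();T[:3,3]=s["tool_pos"]
X=np.load("X.npy")
Ci=np.linalg.inv(X)
def prt(t): q=K@(Ci[:3,:3]@np.array(t,float)+Ci[:3,3]);return q[:2]/q[2]
px=lambda a,b:np.array([210+(a+.5)/3.3-.5,120+(b+.5)/3.3-.5])
# gauge features in tool frame
for n,g,o in (("tab rear-top",(-22,0,96),px(358,322)),("loop rear top edge",(-55,0,60),px(358,97)),("blade root",(-55,0,0),None)):
    print(n,prt(GO+[g[0],-g[2],0]),o)
# fit bar in tool frame (level: along tool z), unknown x,y,zmid
f=least_squares(lambda v:np.r_[prt([v[0],v[1],v[2]-68])-px(78,393.5),prt([v[0],v[1],v[2]+68])-px(643,394)],[29,154,0])
print("bar in tool",f.x,f.fun,"gauge gx,gz",f.x[0]-GO[0],-(f.x[1]-GO[1]))
p,q=s["tool_pos"],R.from_euler("xyz",s["tcp_rot"],degrees=True)
print("bar world",p+q.apply(f.x))
S=lambda a,b:np.array([250+(a+.5)/4.2-.5,60+(b+.5)/4.2-.5])
p,q=s2["tool_pos"],R.from_euler("xyz",s2["tcp_rot"],degrees=True)
for n,g,o in(("bladetip low",(-115,0),S(398,460)),("gate free",(33,5),S(212,283)),("gate hinge",(-18,5),S(272,343)),("nose low",(45,0),S(198,278))):
    print(n,proj("side",p+q.apply(GO+[g[0],-g[1],0])),o)
Rb=R.from_euler("z",YAW,degrees=True)
for y,o in((68,S(138,362)),(-68,S(266,266))): print("bar",proj("side",EYE+Rb.apply([0,y,0])),o)
E
```

```text
tab rear-top [318.31804145 243.4414661 ] [318.13636364 217.22727273]
loop rear top edge [318.36507345 146.22676978] [318.13636364 149.04545455]
blade root [318.41388859 134.3392391 ] None
bar in tool [ 27.9821285  152.1353728    0.35149451] [-1.50927538e-05  4.99031610e-02  1.50602564e-05 -4.98673743e-02] gauge gx,gz 28.382128504355883 -17.835372801100988
bar world [ 674.47004968 -144.59773266  201.49055527]
bladetip low [343.75268312 170.22957085] [344.38095238 169.14285714]
gate free [300.65854874 127.03735115] [300.0952381 127.       ]
gate hinge [315.88232653 141.59237901] [314.38095238 141.28571429]
nose low [296.25554315 124.82489318] [296.76190476 125.80952381]
bar [281.57538933 147.52987184] [282.47619048 145.80952381]
bar [312.63490957 121.70180176] [312.95238095 122.95238095]
```

Call:
{"method": "arm_command", "body": {"increments": [[0,0.004,0,0,0,0],[0,0.009,0,0,0,0],[0,0.013,0,0,0,0],[0,0.017,0,0,0,0],[0,0.02,0,0,0,0],[0,0.023,0,0,0,0],[0,0.026,0,0,0,0],[0,0.029,0,0,0,0],[0,0.032,0,0,0,0],[0,0.032,0,0,0,0]]}}

```text
time: 10.85
tool_pos: [592.7, -115.2, 288.9]
tcp_rot: [-90.0, -32.0, -20.0]
ft_force: [-1.3, 0.2, 1.3]
finger_gap: 14.9
```

```bash
python3 - <<'E'
from br import *
print(commit([0,.032,0,0,0,0]))
s=r.sense();print(s["time"],s["tool_pos"],s["tcp_rot"],s["ft_force"],s["wrist_torque"],s["finger_gap"])
snap("s6","side")
im=cv2.imread("pics/s6.png")[60:200,250:390]
cv2.imwrite("pics/s6z.png",cv2.resize(im,None,fx=4.2,fy=4.2,interpolation=cv2.INTER_CUBIC))
E
```

```text
(array([ 592.36608755, -115.04865845,  288.58665229]), array([-90.00297206, -31.99911822, -19.99779323]))
10.85 [ 592.66696402 -115.15705505  288.88671304] [-89.99936901 -32.04546606 -19.99894459] [-1.26400848  0.18301707  1.32840515] [ 0.03775804  0.27510023 -0.00783973] 14.933208695067643
```

View pics/s6z.png

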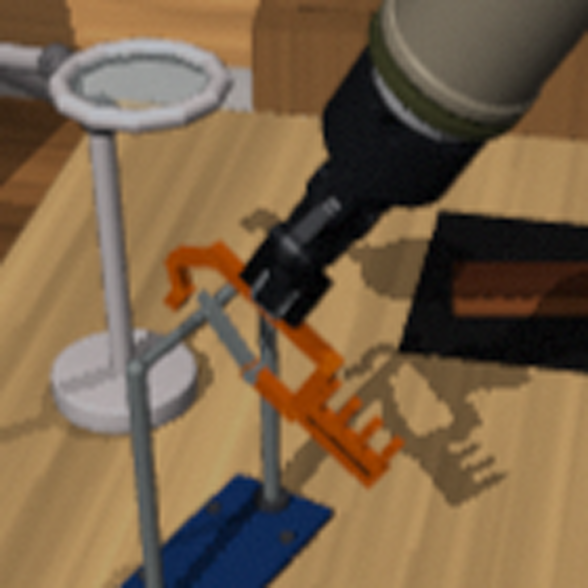

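Call:
{"method": "arm_command", "body": {"increments": [[0,0.003,0,0,0,0],[0,0.006,0,0,0,0],[0,0.009,0,0,0,0],[0,0.012,0,0,0,0],[0,0.015,0,0,0,0],[0,0.018,0,0,0,0],[0,0.021,0,0,0,0],[0,0.024,0,0,0,0],[0,0.026,0,0,0,0],[0,0.026,0,0,0,0]]}}

```text
time: 12.15
tool_pos: [605.4, -119.9, 266.5]
tcp_rot: [-90.0, -32.0, -20.0]
ft_force: [-0.8, 0.8, -1.2]
finger_gap: 14.8
```

```bash
python3 - <<'E'
from br import *
print(commit([0,.026,0,0,0,0]))
s=r.sense();print(s["time"],s["tool_pos"],s["tcp_rot"],s["ft_force"],s["wrist_torque"],s["finger_gap"])
snap("s7","side")
im=cv2.imread("pics/s7.png")[90:190,250:350]
cv2.imwrite("pics/s7z.png",cv2.resize(im,None,fx=6,fy=6,interpolation=cv2.INTER_CUBIC))
E
```

```text
(array([ 605.3124807 , -119.76163073,  266.53718978]), array([-90.00297206, -31.99911822, -19.99779323]))
12.15 [ 605.44792617 -119.85868025  266.54795881] [-90.00300544 -32.00907641 -20.00321927] [-0.77807432  0.84542273 -1.15274741] [0.1127478  0.34724935 0.00309095] 14.83857466203078
```

View pics/s7z.png

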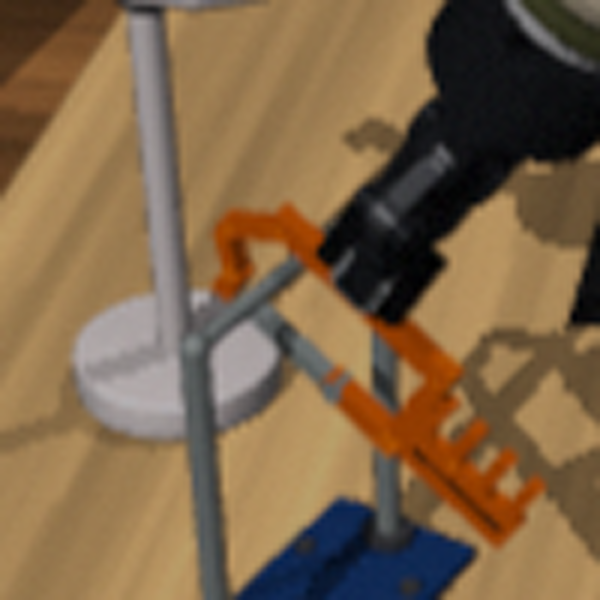

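```bash
python3 - <<'E'
from br import *
s=r.sense();print(np.round(s["joint_pos"],2))
D=[([67.414,7.471,85.268,0,87.261,-4.893],[182.328,571.631,303.892],[-90,0,-17.693]),
([-12.6455,-34.9475,124.5474,-4.745,58.772,-81.015],[490.272,-78.707,314.964],[-90.0056,-31.946,-20.317]),
(list(s["joint_pos"]),s["tool_pos"],s["tcp_rot"])]
def f(v):
    h,a,L1,L2,L3,dl=v;e=[]
    for j,p,o in D:
        d=R.from_euler("xyz",o,degrees=True).apply([0,1,0]);w=np.array(p)-L3*d
        rr=np.hypot(w[0],w[1]);A=np.radians(j[1]);B=np.radians(j[1]+j[2]+dl)
        e+=[a+L1*np.sin(A)+L2*np.sin(B)-rr,h+L1*np.cos(A)+L2*np.cos(B)-w[2],5*(np.degrees(np.arctan2(w[1],w[0]))-j[0])]
    e+=[0.01*dl,0.01*a]
    return e
q=least_squares(f,[400,0,400,400,250,0]);print(q.x,np.round(q.fun,2))
h,a,L1,L2,L3,dl=q.x
for pit in(32,40,45,50,55,60,65,70):
    p,Rt=tcp_for(46,30,pit,eye=np.array([674.8,-144.8,201]))
    w=p-L3*Rt.apply([0,1,0]);rr=np.hypot(w[0],w[1])-a;zz=w[2]-h
    c=(rr*rr+zz*zz-L1*L1-L2*L2)/2/L1/L2
    g=np.degrees(np.arccos(np.clip(c,-1,1)));j2=np.degrees(np.arctan2(rr,zz)-np.arctan2(L2*np.sin(np.radians(g)),L1+L2*np.cos(np.radians(g))))
    print(pit,np.round(p),np.round(w),"j2",round(j2,1),"j3",round(g-dl,1),"j5~",round(180-pit-j2-g,1))
E
```

```text
[-14.59 -10.87 111.88  -3.91  47.16 -82.75]
[-511.59380652  457.11783501  -45.72487125  712.15686375 -177.39494001
  -80.89534008] [-2.67 13.57 24.48  2.18 -9.56  8.75  0.44 -4.01 11.18 -0.81  4.57]
32 [ 587. -113.  265.] [ 675. -145.  115.] j2 3.0 j3 97.3 j5~ 128.7
40 [ 579. -110.  252.] [ 686. -149.  116.] j2 -11.8 j3 112.0 j5~ 120.7
45 [ 575. -109.  243.] [ 693. -151.  117.] j2 -19.9 j3 120.2 j5~ 115.6
50 [ 572. -107.  233.] [ 700. -154.  119.] j2 -27.8 j3 128.2 j5~ 110.5
55 [ 570. -107.  223.] [ 706. -156.  122.] j2 -35.5 j3 136.1 j5~ 105.3
60 [ 568. -106.  214.] [ 713. -159.  125.] j2 -43.3 j3 144.0 j5~ 100.1
65 [ 568. -106.  204.] [ 719. -161.  129.] j2 -51.2 j3 152.1 j5~ 95.0
70 [ 568. -106.  194.] [ 725. -163.  133.] j2 -59.2 j3 160.3 j5~ 89.8
```

```bash
python3 - <<'E'
from br import *
s=r.sense()
D=[([67.414,7.471,85.268,0,87.261,-4.893],[182.328,571.631,303.892],[-90,0,-17.693]),
([-12.6455,-34.9475,124.5474,-4.745,58.772,-81.015],[490.272,-78.707,314.964],[-90.0056,-31.946,-20.317]),
(list(s["joint_pos"]),s["tool_pos"],s["tcp_rot"])]
for sg in(1,):
  def f(v):
    h,a,L1,L2,L3,dl=v;e=[]
    for j,p,o in D:
        d=R.from_euler("xyz",o,degrees=True).apply([0,1,0]);w=np.array(p)-L3*d
        rr=np.hypot(w[0],w[1]);A=np.radians(j[1]);B=np.radians(j[1]+j[2]+dl)
        e+=[a+L1*np.sin(A)+L2*np.sin(B)-rr,h+L1*np.cos(A)+L2*np.cos(B)-w[2]]
    return e
  best=min((least_squares(f,[h,0,l,l2,L,dl],bounds=([0,-300,200,200,100,-60],[700,300,700,700,450,60])) for h in(200,400) for l in(300,500) for l2 in(400,600) for L in(200,350) for dl in(-10,0,10)),key=lambda q:q.cost)
  print(best.x,np.round(best.fun,2))
  h,a,L1,L2,L3,dl=best.x
  for pit in(32,45,50,55,60,65,70):
    p,Rt=tcp_for(46,30,pit,eye=np.array([674.8,-144.8,201]))
    w=p-L3*Rt.apply([0,1,0]);rr=np.hypot(w[0],w[1])-a;zz=w[2]-h
    c=(rr*rr+zz*zz-L1*L1-L2*L2)/2/L1/L2
    g=np.degrees(np.arccos(np.clip(c,-1,1)));j2=np.degrees(np.arctan2(rr,zz)-np.arctan2(L2*np.sin(np.radians(g)),L1+L2*np.cos(np.radians(g))))
    print(pit,np.round(p),np.round(w),"j2",round(j2,1),"j3",round(g-dl,1),"j5~",round(180-pit-j2-g+dl,1))
E
```

```text
[310.49733319   9.38044823 361.94756203 549.27838292 286.44261536
   5.53421427] [ 0.  0.  0.  0.  0. -0.]
32 [ 587. -113.  265.] [444. -61. 508.] j2 -14.2 j3 114.9 j5~ 47.3
45 [ 575. -109.  243.] [385. -39. 445.] j2 -21.6 j3 127.7 j5~ 29.0
50 [ 572. -107.  233.] [366. -32. 417.] j2 -23.2 j3 132.0 j5~ 21.2
55 [ 570. -107.  223.] [349. -26. 388.] j2 -23.8 j3 135.8 j5~ 13.0
60 [ 568. -106.  214.] [335. -21. 357.] j2 -23.1 j3 139.0 j5~ 4.1
65 [ 568. -106.  204.] [324. -17. 325.] j2 -20.8 j3 141.4 j5~ -5.6
70 [ 568. -106.  194.] [315. -14. 292.] j2 -16.7 j3 142.9 j5~ -16.2
```

```bash
python3 - <<'E'
from br import *
e=np.array([675,-145,200.8])
p0,R0=load()
b=R0.inv().apply(e-p0);print("now bar gx,gz",b[0]-GO[0],-(b[1]-GO[1]),b[2])
# keep y (along bar) unchanged: adjust e along bar to zero tool z
e=e-R0.apply([0,0,b[2]])
show(rows([tcp_for(44,30,32,eye=e,yaw=-19.998)],[1]))
show(rows([tcp_for(44,30,pt,eye=e,yaw=-19.998) for pt in(35,38,41,44,47,48)],[1]*6))
E
```

```text
now bar gx,gz 28.420740552553077 39.27617469006594 0.12030041989742779
[[-0.0156,-0.0093,0,0,0,0]]
[[-0.021,-0.0069,0,0,0,-0.0524],[-0.0262,-0.0041,0,0,0,-0.1047],[-0.0314,-0.0012,0,0,0,-0.1571],[-0.0363,0.0021,0,0,0,-0.2095],[-0.0411,0.0056,0,0,0,-0.2618],[-0.0426,0.0068,0,0,0,-0.2793]]
```

Call:
{"method": "arm_command", "body": {"increments": [[-0.003,-0.0025,0,0,0,0],[-0.008,-0.0055,0,0,0,0],[-0.013,-0.008,0,0,0,0],[-0.0156,-0.0093,0,0,0,0],[-0.021,-0.0069,0,0,0,-0.0524],[-0.0262,-0.0041,0,0,0,-0.1047],[-0.0314,-0.0012,0,0,0,-0.1571],[-0.0363,0.0021,0,0,0,-0.2095],[-0.0411,0.0056,0,0,0,-0.2618],[-0.0426,0.0068,0,0,0,-0.2793]]}}

```text
time: 13.45
tool_pos: [573.9, -108.3, 237.0]
tcp_rot: [-90.0, -47.9, -20.0]
ft_force: [-0.7, 0.4, -1.3]
finger_gap: 15.0
```

```bash
python3 - <<'E'
from br import *
print(commit([-0.0426,0.0068,0,0,0,-0.2793]))
s=r.sense();print(s["time"],s["tool_pos"],s["tcp_rot"],s["ft_force"],s["wrist_torque"],s["finger_gap"],np.round(s["joint_pos"],1))
snap("s8","side");snap("w8")
im=cv2.imread("pics/s8.png")[90:190,250:350]
cv2.imwrite("pics/s8z.png",cv2.resize(im,None,fx=6,fy=6,interpolation=cv2.INTER_CUBIC))
E
```

```text
(array([ 574.74952477, -108.63933293,  238.19640261]), array([-90.00376692, -48.00182941, -19.99656869]))
13.45 [ 573.93296251 -108.34360478  237.04464762] [-90.02268227 -47.94769173 -19.97407805] [-0.74562415  0.3623816  -1.33587689] [ 0.15787591  0.56035484 -0.02727277] 15.025498045124134 [-13.2 -22.4 130.  -12.   25.1 -74.5]
```

View pics/s8z.png

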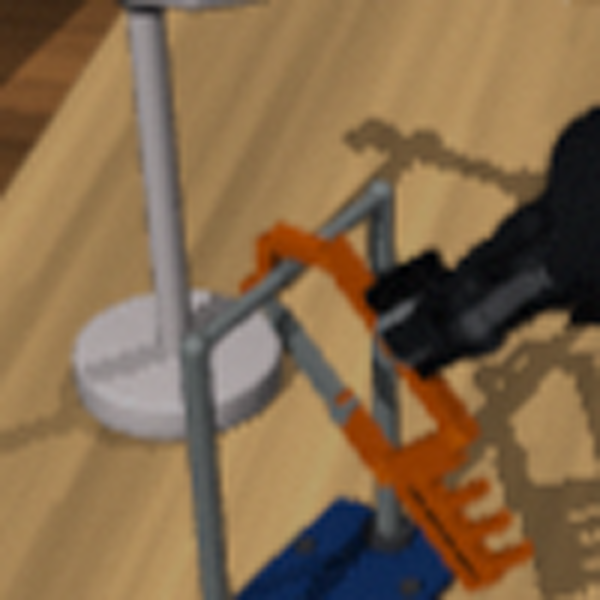

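View pics/w8.png

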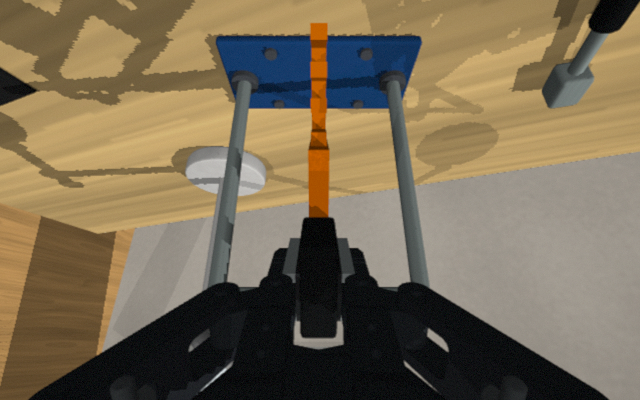

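Call:
{"method": "arm_command", "body": {"increments": [[0,0,0,0,0,0],[0,0,0,0,0,0],[0,0,0,0,0,0],[0,0,0,0,0,0],[0,0,0,0,0,0],[0,-0.008,0,0,0,0],[0,-0.022,0,0,0,0],[0,-0.04,0,0,0,0],[0,-0.055,0,0,0,0],[0,-0.06,0,0,0,0]], "jaw": -0.3}}

```text
time: 14.8
tool_pos: [532.7, -93.2, 279.7]
tcp_rot: [-90.0, -48.1, -20.0]
ft_force: [0.0, -0.6, -0.5]
finger_gap: 55.5
```

```bash
python3 - <<'E'
from br import *
print(commit([0,-.06,0,0,0,0]))
s=r.sense();print(s["time"],s["tool_pos"],s["tcp_rot"],s["ft_force"],s["finger_gap"],np.round(s["joint_pos"],1))
snap("s9","side")
im=cv2.imread("pics/s9.png")[70:230,220:380]
cv2.imwrite("pics/s9z.png",cv2.resize(im,None,fx=3.7,fy=3.7,interpolation=cv2.INTER_CUBIC))
E
```

```text
(array([532.84909348, -93.38746704, 278.3428152 ]), array([-90.00376692, -48.00182941, -19.99656869]))
14.8 [532.68211546 -93.1872818  279.70222273] [-89.9755451  -48.11721434 -20.00534777] [ 0.01911814 -0.56011644 -0.50837858] 55.522106089800445 [-12.3 -35.2 134.  -10.3  33.9 -76.2]
```

View pics/s9z.png

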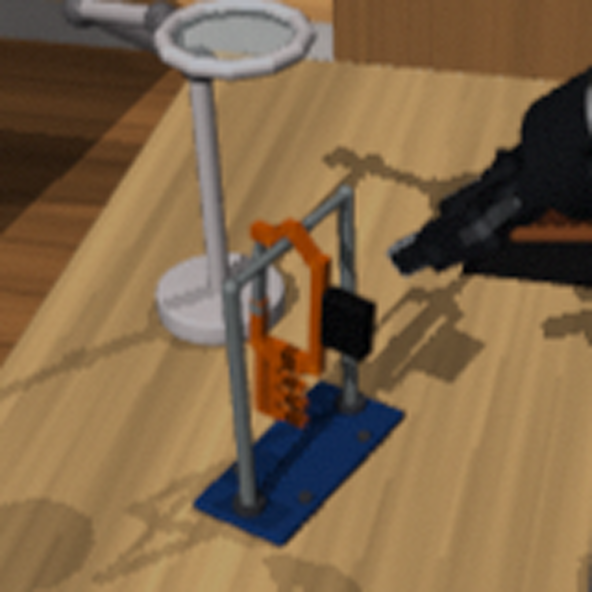

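Call:
{"method": "arm_command", "body": {"increments": [[0.003,-0.003,0,0,0,0],[0.008,-0.0075,0,0,0,0],[0.015,-0.0135,0,0,0,0],[0.022,-0.02,0,0,0,0],[0.029,-0.0265,0,0,0,0],[0.034,-0.031,0,0,0,0],[0.037,-0.0335,0,0,0,0],[0.037,-0.0335,0,0,0,0],[0.037,-0.0335,0,0,0,0],[0.037,-0.0335,0,0,0,0]]}}

```text
time: 16.1
tool_pos: [532.6, -93.3, 327.7]
tcp_rot: [-90.0, -48.0, -20.0]
ft_force: [-0.5, 0.5, -0.8]
finger_gap: 55.5
```

Call:
{"method": "arm_command", "body": {"increments": [[0,0,0,0,0,0],[0,0,0,0,0,0],[0,0,0,0,0,0],[0,0,0,0,0,0],[0,0,0,0,0,0],[0,0,0,0,0,0],[0,0,0,0,0,0],[0,0,0,0,0,0],[0,0,0,0,0,0],[0,0,0,0,0,0]]}}

```text
time: 17.35
tool_pos: [532.7, -93.3, 328.3]
tcp_rot: [-90.0, -48.0, -20.0]
ft_force: [-1.2, -0.1, 0.3]
finger_gap: 55.2
```

```bash
python3 - <<'E'
from br import *
s=r.sense();print(s["time"],s["tool_pos"],s["ft_force"],s["finger_gap"])
ims=[]
for i in range(8):
    ims.append(snap(f"s10_{i}","side")[2][70:230,220:380].astype(int))
print([np.abs(a-b)[60:,:].max(axis=2).__gt__(40).sum() for a,b in zip(ims,ims[1:])])
snap("t10","top")
f=lambda a:cv2.resize(a.astype(np.uint8)[:,:,::-1],None,fx=2.4,fy=2.4,interpolation=cv2.INTER_CUBIC)
cv2.imwrite("pics/s10c.png",np.hstack([f(ims[0]),f(ims[7])]))
print(r.sense()["time"])
E
```

```text
17.35 [532.73003209 -93.33909319 328.26458682] [-1.22885392 -0.06377142  0.28378689] 55.150669164456254
[np.int64(0), np.int64(0), np.int64(0), np.int64(0), np.int64(0), np.int64(0), np.int64(0)]
17.8
```

View pics/s10c.png

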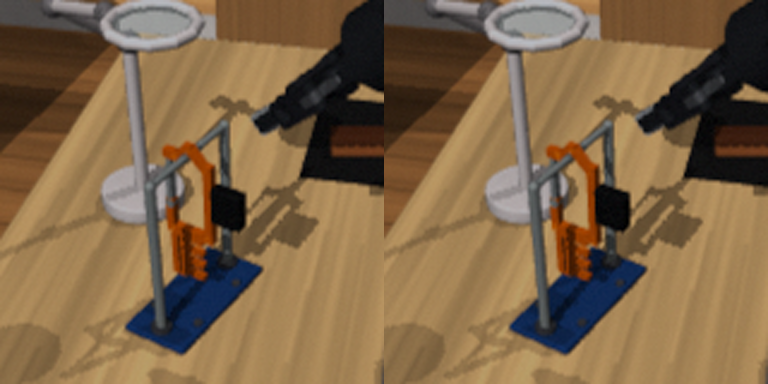

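View pics/t10.png

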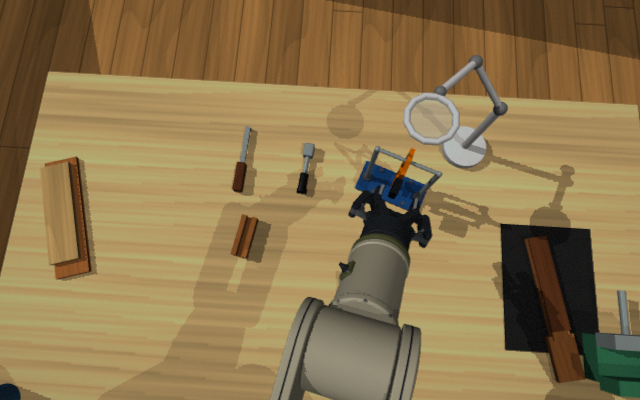

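Call:
{"method": "arm_command", "body": {"increments": [[0,0,0,0,0,0],[0,0,0,0,0,0],[0,0,0,0,0,0],[0,0,0,0,0,0],[0,0,0,0,0,0],[0,0,0,0,0,0],[0,0,0,0,0,0],[0,0,0,0,0,0],[0,0,0,0,0,0],[0,0,0,0,0,0]]}}

```text
time: 19.05
tool_pos: [532.7, -93.3, 328.3]
tcp_rot: [-90.0, -48.0, -20.0]
ft_force: [-0.6, 0.5, 0.3]
finger_gap: 55.4
```

```bash
python3 - <<'E'
from br import *
m,s,im=snap("s11","side")
a=cv2.imread("pics/s10_0.png").astype(int);b=cv2.imread("pics/s11.png").astype(int)
d=np.abs(a-b).max(axis=2);print("diff px>25 in gauge area",(d[120:200,250:330]>25).sum())
t0=cv2.imread("pics/top0.png").astype(int);t1=cv2.imread("pics/t10.png").astype(int);dd=np.abs(t0-t1).max(axis=2)
for n,(c,w) in dict(winder=((307,167),22),file=((243,160),22),ring=((431,118),30)).items():
    print(n,(dd[c[1]-w:c[1]+w,c[0]-w:c[0]+w]>40).sum())
s0=cv2.imread("pics/side0.png").astype(int);e=np.abs(s0-b).max(axis=2);print("tray side",(e[212:245,378:420]>40).sum(),"winder side",(e[235:265,236:296]>40).sum(),"file side",(e[290:322,192:278]>40).sum(),"ring side",(e[65:95,255:305]>40).sum())
c=b[110:200,250:340].astype(np.uint8);cv2.imwrite("pics/s11z.png",cv2.resize(c,None,fx=6,fy=6,interpolation=cv2.INTER_CUBIC))
E
```

```text
diff px>25 in gauge area 24
winder 0
file 0
ring 0
tray side 0 winder side 0 file side 0 ring side 0
```

View pics/s11z.png

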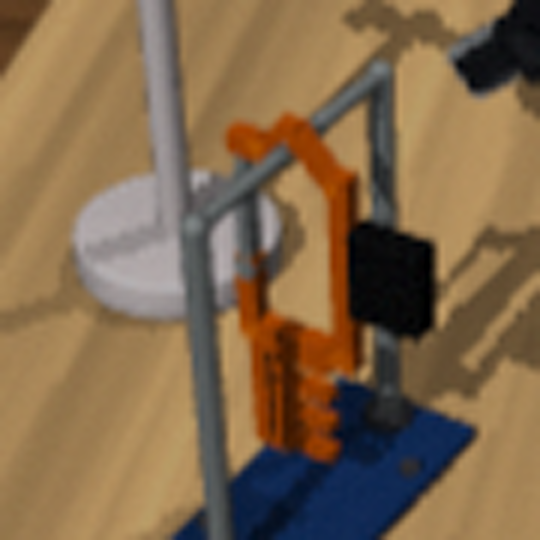

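Call:
{"method": "arm_command", "body": {"increments": [[0,0,0,0,0,0],[0,0,0,0,0,0],[0,0,0,0,0,0],[0,0,0,0,0,0],[0,0,0,0,0,0],[0,0,0,0,0,0],[0,0,0,0,0,0],[0,0,0,0,0,0],[0,0,0,0,0,0],[0,0,0,0,0,0]]}}

```text
time: 20.35
tool_pos: [532.7, -93.3, 328.3]
tcp_rot: [-90.0, -48.0, -20.0]
ft_force: [-0.4, 0.2, -0.4]
finger_gap: 55.3
```

Call:
{"method": "arm_command", "body": {"increments": [[0,0,0,0,0,0],[0,0,0,0,0,0],[0,0,0,0,0,0],[0,0,0,0,0,0],[0,0,0,0,0,0],[0,0,0,0,0,0],[0,0,0,0,0,0],[0,0,0,0,0,0],[0,0,0,0,0,0],[0,0,0,0,0,0]]}}

```text
time: 21.6
tool_pos: [532.7, -93.3, 328.3]
tcp_rot: [-90.0, -48.0, -20.0]
ft_force: [0.1, 0.6, 1.3]
finger_gap: 55.7
```

```bash
python3 - <<'E'
from br import *
L=[f"s10_{i}" for i in (0,3,7)]+["s11"]
for i in range(6): snap(f"s12_{i}","side"); L.append(f"s12_{i}")
A=[cv2.imread(f"pics/{n}.png").astype(int)[120:200,250:330] for n in L]
for n,a in zip(L,A):
    d=np.abs(a-A[-1]).max(axis=2);print(n,(d>25).sum(),d.max())
print(r.sense()["time"])
E
```

```text
s10_0 27 43
s10_3 30 38
s10_7 2 27
s11 0 11
s12_0 0 10
s12_1 0 9
s12_2 0 10
s12_3 0 11
s12_4 0 9
s12_5 0 0
21.9
```

The gauge is still: the frames from 19 s to 21.9 s differ only by noise. I'm handing in.

```bash
python3 -c "
from bench import r
print(r.hand_in()); print(r.sense()['time'])"
```

```text
the job is handed in; nothing more can be done
None
the job is handed in; nothing more can be done
```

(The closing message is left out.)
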